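# Check the end-of-travel limit switch of the vial-rack conveyor

## Robot

A 6-joint arm with a two-finger parallel gripper is mounted at the origin on the work surface. World frame = base frame: x ahead of the robot, y to its left, z up, the work surface at z = 0. Lengths are in m, angles in rad, forces in N, time in s.
With the tool pointing down it reaches from about 0.3 to 0.85 m from the base axis. Payload 4.2 kg.
Tool frame: the origin (TCP) lies midway between the tips of the shut fingers; the grasp point (between the pads) lies 19 mm behind it (robot.tcp_to_grasp is the z of the grasp point in the tool frame, in m); z points along the fingers, y is the line along which they close (so a half turn about z gives the same grasp; the last joint's range is limited). The gripper opens to 91 mm and grips with 3 to 60 N. Pads are 32 mm wide; open, the fingers measure 118 mm over their backs; the gripper's body (76 mm by 178 mm) begins 60 mm behind the grasp point.
Start: joints at [-1.253, 0.32, 1.565, -0, 1.257, -0.02], TCP at [0.191, -0.543, 0.214] pointing down, gripper open.
Joint ranges: [-3.11, 3.11], [-0.84, 2.01], [0.21, 2.61], [-1.34, 4.49], [0.05, 2.63], [-2.56, 2.56]. Speed limits (rad/s): [2.57, 2.57, 3.14, 3.14, 3.14, 3.14].

## Interface

Orientations are given as a rotation vector (axis times angle).
In Python, from station import robot, cams gives the robot as it stands.
- The arm moves only by the tool step_arm, never from a script. Its argument "deltas" is a list that holds one entry, the list of rows, each a list of 7 numbers: the shift along the tool's x, y, z in m, then the turn, a rotation vector about the tool's x, y, z in rad, then the opening, from -1 (shut) to 1 (fully open), so that 0 is half open. In form: [[[dx, dy, dz, rx, ry, rz, hand], ...]]. A call has 1 to 20 rows; each row is the pose to reach, as a shift and turn from the pose commanded when the call began, along the tool's axes at that moment; what a row does not reach only later rows make up. A row lasts 1/12 s, in which the tool goes at most 41.7 mm and 7.16 degrees, less where a joint would pass 70% of its speed; a pose out of reach is approached as far as the arm can. A call with a gripper value outside its range is refused whole. The fingers move at their own pace and stop on an object; the grip force is fixed at half the most. Time passes only in rows, so rows that repeat a pose let the fingers close. It gives the time, the measured TCP pose, the force, the opening and the grip force at its end, in the units of the state.
- robot.read_state(): the state, without advancing time (a new reading comes with each control period).
- cams.camera(name): name is "scene" or "top" or "wrist"; returns a dict with "color" (480x640x3 uint8, red, green, blue), "K" (3x3 intrinsics, pixels), "k1" (the pictures are not rectified: a ray, as slopes to the right and down, at radius r is drawn at 1 + k1 r^2 times it, then the intrinsics apply), "rvec" (rotation vector, rad) and "tvec" (3), from world to camera coordinates, as OpenCV has them; the wrist camera has in their place "tool_from_camera" (4x4, takes a point from camera to tool coordinates, whose origin is the TCP and whose axes are the flange's). Camera axes: x right, y down, z forward; pixel columns grow to the right and rows downward; lengths in m; the calibration is good to about 2 mm. A picture is of the moment at which its call begins: read the wrist's pose just before it. There is no depth.
- robot.hand_in(): hands the job in; it is judged then, once.
The state is a dict: "time": time; "q": joint angles; "joint_vel": joint speeds; "effort": joint torques, N m; "position": TCP position; "tool_rot": TCP orientation; "ft_force": force on the tool from outside, world axes, zero at the start; "wrist_torque": the same for the moment, N m; "grip_width": finger opening in m; "grip_force": force on a finger pad.
Only numpy, scipy, OpenCV 4.12 (cv2) and the standard library are available. Lean on these libraries where they do the work, as an engineer would, in place of code of your own. Each camera call takes 0.05 s, during which the arm holds its last target. There are 200 camera calls.

## Task

A vial rack has stopped on the bench conveyor with its nose just short of the roller-lever limit switch. Take it by its handle and bring it back along the belt until the whole rack is behind the yellow marks on the side rails, then check the switch by hand: with a bare fingertip swing its roller lever the way the racks travel until you feel it click, stop there without forcing it on into its end stop, and let it spring back home. Leave the rack standing square on the belt behind the marks, and do not disturb the other things on the bench.

Things in the scene. Friction and masses are not known exactly. Their poses are not given: they have to be found in the camera images.
- conveyor: Fixed bench conveyor, switched off: green-grey belt between aluminium rails, 640 mm long (y axis, the way racks travel), 120 mm wide (x axis; +x is the switch side), z up. Origin at its middle on the bench; belt surface 70 mm above it. White strips on the rails stand 14 mm above the belt, 82 mm apart. The belt stays still; things slide on it. A motor juts 190 mm to +x at the +y end.
- load_mark (a point): Middle of the yellow marks: on the belt surface, on its centre line, at y = -47.5 mm in the conveyor's frame. The marks are yellow bands, 15 mm wide along y, on both side rails. Behind them (toward -y) is the loading end.
- rack: Loose blue rack with ten amber vials fixed in it, 0.3 to 0.65 kg, 130 mm long (y axis, along the conveyor), 70 mm wide (x axis), standing on the belt. Origin at the centre of its underside. End walls 46 mm high, vial caps 53 mm; a handle rises above them along its centre line. At the start its +y end is 6 to 20 mm short of the roller, too near for a finger.
- rack_handle (a point): Middle of the rack's handle, 88 mm above the rack's underside: a bar 12 mm thick (rack x), 80 mm long (rack y), from 74 to 102 mm above the underside, on two posts; free space around it above the vial caps. Dragged fast by the handle with the belt gripping it, the rack can tip.
- switch: Grey limit switch on a steel bracket, fixed to the conveyor's +x rail; axes parallel to the conveyor's. Origin on the bench under the shaft axis, 100 mm to +x of the belt's centre line, 130 to 200 mm to +y of the conveyor's middle. Head 48 mm square about the shaft, top 108 mm above the bench; the body lies behind it, 115 mm to +x.
- shaft (a point): Point on the vertical axis of the switch's shaft, about which the lever swings, 105 mm above the bench. The lever's hub on the shaft is 26 mm in diameter and reaches 133 mm above the bench.
- roller_centre (a point): Centre of the black roller under the free end of the lever, 75 mm from the shaft axis, 105 mm above the bench; moves with the lever. Roller 24 mm in diameter, 96 to 114 mm above the bench (26 mm clear above the belt), axis vertical, spins freely. At rest it is 25 mm to +x of the belt's centre line.
- lever (a joint): Lever angle, rad: 0 at rest, pointing straight across the belt (conveyor -x); grows as the roller swings toward conveyor +y, on its arc about the shaft. One way only, sprung back. Steel arm 14 mm wide, 117 to 122 mm above the bench. The click angle is set inside the switch, unseen, and differs each time: 0.22 to 0.7 rad.
- contact (a joint): Plunger inside the switch (unseen), m: 0 at rest, about 0.007 once clicked, past 0.0092 when forced into the end stop. Felt at the roller: 2 to 4 N swings the lever; over the last 0.2 rad before the click this climbs to 6 to 12 N; at the click it drops suddenly to 2 to 5 N and the lever may jump 0.1 rad ahead; some 0.15 rad past the click angle it climbs again past 8 N: the end stop.
- solvent_bottle: Bystander: solvent bottle, 86 mm in diameter, 175 mm tall, blue cap, standing beyond the conveyor; origin under its centre, z up.
- cap_jar: Bystander: white jar with blue lid, 68 mm in diameter, 85 mm tall, standing beyond the conveyor; origin under its centre, z up.
- screwdriver: Bystander: screwdriver, 180 mm long (x axis, handle to -x), lying along the near side of the conveyor; origin under its middle.
Mind the look-alikes: they are no part of the job. Of the things shaped like the rack, the blue one is meant.

How it is judged:
By the outcome, as a careful person would: the job done as asked, in the order asked, and still so for the second after the job is handed in, with the robot touching nothing.
It also fails if it takes over 64 s, if anything falls off the work surface, if the arm or the gripper's body presses on something with over 40 N, if the wrist force passes 120 N, or if a joint passes its speed limit or range.

## Working session

There is one attempt and no reset: what is moved stays moved. The work goes in short steps, Python scripts to look and compute and a tool call to move; the robot and the scene stay as the last step left them, time stands still between calls to the robot, and variables do not carry over. Pictures are saved under pics/ and viewed, at most 10 in all, crops included, and the job is handed in when it is done.

Besides the shell and the picture viewer there is one more tool, called after "Call:" as a command line: name --argument value ..., lists and objects as JSON in quotes. step_arm: Moves the arm, as the interface text tells. Its arguments: {"type":"object","properties":{"deltas":{"type":"array"}},"required":["deltas"]}

```bash
mkdir -p pics; ls
python3 - <<'E'
from station import robot, cams
import cv2,numpy as np
ims=[]
for n in ("scene","top"):
    c=cams.camera(n); cv2.imwrite(f"pics/{n}0.png",c["color"][...,::-1]); print(n,c["K"],c["k1"],c["rvec"],c["tvec"])
s=robot.read_state();print(s)
E
```

```text
pics
scene [[528.57006409   0.         321.03680894]
 [  0.         528.57006409 236.91097743]
 [  0.           0.           1.        ]] -0.1397223920474239 [ 1.02827504  2.45710402 -0.97978885] [ 0.34656729 -0.22375649  1.43885583]
top [[600.88124817   0.         330.33210786]
 [  0.         600.88124817 232.86709098]
 [  0.           0.           1.        ]] -0.021050525238089028 [ 2.15900156 -2.15785087  0.19643508] [-0.00200074  0.53272607  1.22688277]
{'time': 0.1, 'q': array([-1.25299511e+00,  3.20230829e-01,  1.56549961e+00,  1.63000235e-05,
        1.25743565e+00, -2.00376857e-02]), 'joint_vel': array([-0.00096507, -0.00052023, -0.00057196,  0.00026861, -0.00099632,
       -0.00183608]), 'effort': array([ 6.69125857e-04, -4.13331234e+01, -2.32507002e+01,  7.29701528e-02,
        4.22407512e-02, -5.17898309e-05]), 'position': array([ 0.19043144, -0.54208614,  0.21322502]), 'tool_rot': array([-3.09534353e+00, -5.27886229e-01,  3.42359560e-04]), 'ft_force': array([-0.84504899,  0.45549129, -0.91199985]), 'wrist_torque': array([ 0.03164286, -0.01584064,  0.00420344]), 'grip_force': 0.0, 'grip_width': 0.09136753671838663}
```

View pics/top0.png

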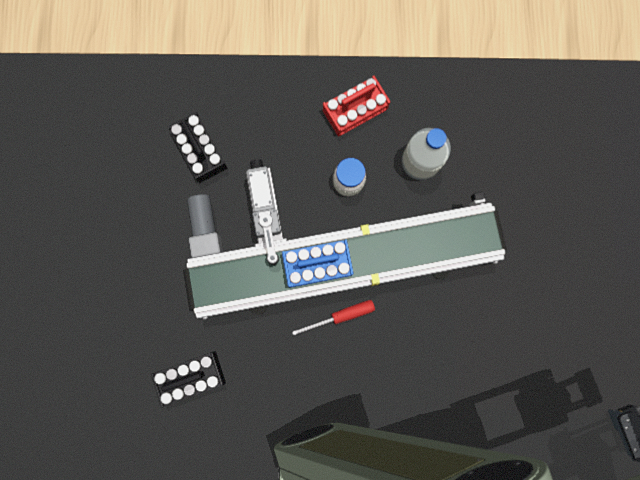

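View pics/scene0.png

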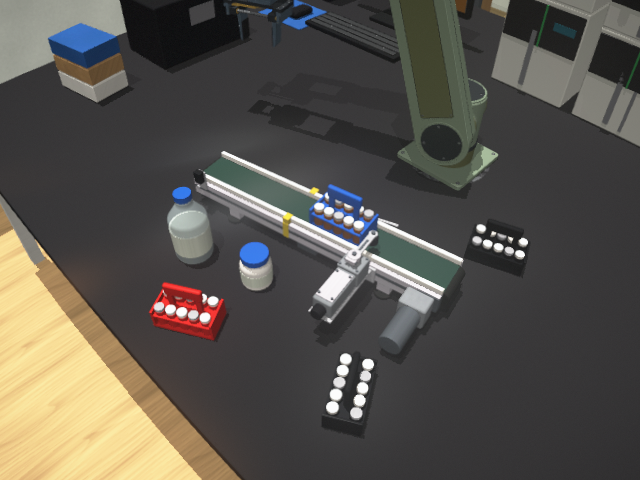

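The top view shows these rack-shaped things: blue on the belt (318,263), red (357,105), black (198,147) and black (188,379). I choose the blue one. The roller is at about (272,258), the shaft at about (265,220), and the marks at (365,229) and (376,280). Next is a close crop to check.

Run:
```python
import cv2
im=cv2.imread("pics/top0.png")[190:330,185:385]
cv2.imwrite("pics/crop.png",cv2.resize(im,None,fx=4,fy=4,interpolation=cv2.INTER_CUBIC))
```

```text
(no output)
```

View pics/crop.png

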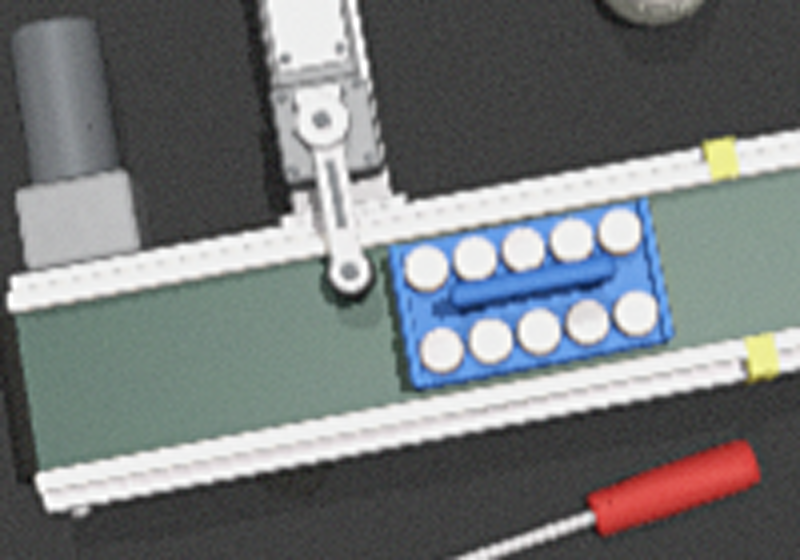

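The crop shows the blue rack at crop (532,295), with its handle from (452,297) to (614,268). The roller pin is at (348,272), the hub at (322,120), and the marks at (721,158) and (762,356).

```bash
cat > h.py <<'E'
import numpy as np,cv2
from scipy.spatial.transform import Rotation as R
def unproj(c,uv,z,Rt=None):
    uv=np.asarray(uv,float).reshape(-1,2); K=c["K"]
    d=np.c_[(uv[:,0]-K[0,2])/K[0,0],(uv[:,1]-K[1,2])/K[1,1]]
    u=d.copy()
    for _ in range(20): u=d/(1+c["k1"]*(u**2).sum(1,keepdims=True))
    r=np.c_[u,np.ones(len(u))]
    if Rt is None:
        M=R.from_rotvec(np.ravel(c["rvec"])).as_matrix(); o=-M.T@np.ravel(c["tvec"]); w=r@M
    else: w=r@Rt[:3,:3].T; o=Rt[:3,3]
    return o+w*((z-o[2])/w[:,2:])
E
python3 - <<'E'
from h import *
from station import cams,robot
c=cams.camera("top")
f=lambda p,z:unproj(c,(np.array(p,float).reshape(-1,2)+.5)/4-.5+[185,190],z)
pr=lambda n,a:print(n,np.round(a,4).tolist())
sh=f([322,120],.133);ro=f([348,272],.123);pr("shaft",sh);pr("roller",ro)
v=ro-sh;print("len",np.hypot(*v[0,:2]),"yaw lever",np.degrees(np.arctan2(-v[0,1],-v[0,0])))
h=f([[452,297],[614,268]],.172);pr("handle",h);pr("hmid",h.mean(0));d=(h[0]-h[1]);print(np.hypot(*d[:2]),"yaw",np.degrees(np.arctan2(-d[0],d[1])))
k=f([[426,268],[621,231],[637,313],[442,350]],.123);pr("capmid",k.mean(0));d=k[0]-k[1];print("yaw",np.degrees(np.arctan2(-d[0],d[1])));d=k[3]-k[2];print("yaw",np.degrees(np.arctan2(-d[0],d[1])))
w=f([[392,244],[645,200],[672,338],[415,388]],.116);pr("wall",w);pr("wmid",w.mean(0))
m=f([[721,158],[762,356]],.084);pr("marks",m);pr("mid",m.mean(0));d=m[0]-m[1];print(np.hypot(*d[:2]),"yaw",np.degrees(np.arctan2(d[1],d[0])))
e=f([[45,508],[770,367]],.084);d=e[0]-e[1];print("rail yaw",np.degrees(np.arctan2(-d[0],d[1])))
e=f([[10,280],[795,135]],.084);d=e[0]-e[1];print("rail yaw",np.degrees(np.arctan2(-d[0],d[1])))
s=robot.read_state();T=R.from_rotvec(s["tool_rot"]).as_matrix();pr("T",T)
w_=cams.camera("wrist");print(w_["tool_from_camera"],w_["K"],w_["k1"])
E
```

```text
shaft [[0.5445, 0.1286, 0.133]]
roller [[0.471, 0.1156, 0.123]]
len 0.07455552264032451 yaw lever 9.994894851522615
handle [[0.4541, 0.0638, 0.172], [0.4678, -0.012, 0.172]]
hmid [0.4609, 0.0259, 0.172]
0.07702045344295327 yaw 10.281182820997703
capmid [0.4622, 0.0261, 0.123]
yaw 10.926259572454137
yaw 10.80968400687599
wall [[0.4857, 0.0947, 0.116], [0.5078, -0.03, 0.116], [0.4395, -0.0429, 0.116], [0.415, 0.0828, 0.116]]
wmid [0.462, 0.0262, 0.116]
marks [[0.534, -0.0708, 0.084], [0.4331, -0.0905, 0.084]]
mid [0.4835, -0.0806, 0.084]
0.10285746239924703 yaw 11.025705352249402
rail yaw 10.975794755019038
rail yaw 10.734136284550756
T [[0.9435, 0.3314, -0.0004], [0.3314, -0.9435, 0.0013], [0.0, -0.0014, -1.0]]
[[ 9.20765665e-04 -9.64200751e-01 -2.65171762e-01  7.60191653e-02]
 [ 9.99999571e-01  8.60344331e-04  3.44005783e-04  1.86761617e-03]
 [-1.03551612e-04 -2.65171965e-01  9.64201130e-01 -1.71243780e-01]
 [ 0.00000000e+00  0.00000000e+00  0.00000000e+00  1.00000000e+00]] [[345.27253773   0.         323.01863125]
 [  0.         345.27253773 238.0406887 ]
 [  0.           0.           1.        ]] -0.0005645230498542288
```

```bash
cat >> h.py <<'E'
PSI=np.radians(10.85); ex=np.array([np.cos(PSI),np.sin(PSI)]); ey=np.array([-np.sin(PSI),np.cos(PSI)])
MARK=np.array([.4835,-.0806]); SHAFT=np.array([.5445,.1286])
# target: tool pointing down, tool x along conveyor +y turned by -th
def goal(xy,z,th=0):
    a=PSI+np.pi/2-th; x=[np.cos(a),np.sin(a),0]; Z=[0,0,-1]
    return np.r_[xy,z],np.c_[x,np.cross(Z,x),Z]
def shift(s,p,M):
    T=R.from_rotvec(s["tool_rot"]).as_matrix()
    return np.round(np.r_[T.T@(p-s["position"]),R.from_matrix(T.T@M).as_rotvec()],4).tolist()
E
python3 - <<'E'
from h import *
from station import robot
s=robot.read_state()
for z in(.205,.143): print(shift(s,*goal([.4615,.026],z)))
E
```

```text
[0.444, -0.4463, 0.0089, -0.0008, -0.0007, -1.4224]
[0.444, -0.4462, 0.0709, -0.0008, -0.0007, -1.4224]
```

Call:
step_arm --deltas '[[[0.02,-0.02,0,0,0,-0.05,1],[0.045,-0.045,0,0,0,-0.15,1],[0.07,-0.07,0,0,0,-0.25,1],[0.1,-0.1,0,0,0,-0.35,1],[0.125,-0.125,0,0,0,-0.45,1],[0.15,-0.15,0,0,0,-0.55,1],[0.175,-0.175,0,0,0,-0.65,1],[0.2,-0.2,0,0,0,-0.75,1],[0.225,-0.225,0,0,0,-0.85,1],[0.25,-0.25,0,0,0,-0.95,1],[0.275,-0.275,0,0,0,-1.05,1],[0.3,-0.3,0,0,0,-1.15,1],[0.325,-0.325,0,0,0,-1.25,1],[0.35,-0.35,0,0,0,-1.32,1],[0.375,-0.375,0,0,0,-1.38,1],[0.4,-0.4,0,0,0,-1.4224,1],[0.42,-0.423,0,0,0,-1.4224,1],[0.436,-0.438,0.004,0,0,-1.4224,1],[0.444,-0.4463,0.009,0,0,-1.4224,1],[0.444,-0.4463,0.009,0,0,-1.4224,1]]]'

```text
time: 1.87
position: [0.4615, 0.0272, 0.2038]
tool_rot: [-1.997, -2.423, 0.002]
ft_force: [0.8, -1.6, 0.2]
grip_width: 0.0911
grip_force: 0.0
```

Run:
```python
from h import *
from station import robot,cams
s=robot.read_state(); print(s["time"],s["position"],s["ft_force"],shift(s,*goal([.4615,.026],.143)))
c=cams.camera("wrist"); cv2.imwrite("pics/w1.png",c["color"][...,::-1])
```

```text
1.8667 [0.46154921 0.02717632 0.20375136] [ 0.82286009 -1.56196979  0.24911625] [-0.0012, -0.0002, 0.0608, -0.0019, -0.0005, 0.0029]
```

View pics/w1.png

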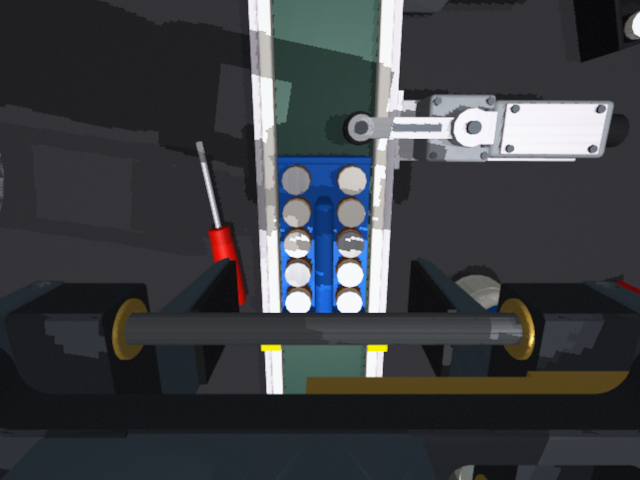

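The wrist view shows the handle (324,240) centred between the fingers. The lever lies level from (361,127) to (474,127), so the yaw matches. I'll descend and grip.

Call:
step_arm --deltas '[[[-0.001,0,0.015,0,0,0.003,1],[-0.001,0,0.03,0,0,0.003,1],[-0.001,0,0.045,0,0,0.003,1],[-0.001,0,0.055,0,0,0.003,1],[-0.001,0,0.061,0,0,0.003,1],[-0.001,0,0.061,0,0,0.003,1],[-0.001,0,0.061,0,0,0.003,-1],[-0.001,0,0.061,0,0,0.003,-1],[-0.001,0,0.061,0,0,0.003,-1],[-0.001,0,0.061,0,0,0.003,-1],[-0.001,0,0.061,0,0,0.003,-1],[-0.001,0,0.061,0,0,0.003,-1],[-0.001,0,0.061,0,0,0.003,-1],[-0.001,0,0.061,0,0,0.003,-1],[-0.001,0,0.061,0,0,0.003,-1],[-0.001,0,0.061,0,0,0.003,-1]]]'

```text
time: 3.25
position: [0.4617, 0.0248, 0.1439]
tool_rot: [2.005, 2.419, -0.0]
ft_force: [0.3, -0.8, -0.3]
grip_width: 0.0273
grip_force: 0.0
```

Run:
```python
from h import *
from station import robot,cams
s=robot.read_state(); T=R.from_rotvec(s["tool_rot"]).as_matrix()
print(s["position"],s["ft_force"],s["wrist_torque"])
print(shift(s,*goal(s["position"][:2]-.21*ey+.0005*ex,s["position"][2])))
# refine shaft/roller from the wrist picture w1
c=cams.camera("wrist"); M=np.eye(4); M[:3,:3]=goal([0,0],0,-.003*0)[1]; M[:3,3]=[.4615,.0272,.2038]
Rt=M@c["tool_from_camera"]
for n,uv,z in(("shaft",[474,127],.133),("pin",[361,127],.123),("mkL",[271,348],.084),("mkR",[377,348],.084)):
    p=unproj(c,uv,z,Rt)[0][:2]; print(n,p,"conv rel mark",(p-MARK)@ex,(p-MARK)@ey)
```

```text
[0.46174236 0.02476018 0.14391728] [ 0.31965052 -0.76127566 -0.31139594] [ 0.02811932 -0.0988541  -0.00895028]
[-0.21, 0.0011, 0.0, -0.0, 0.0001, -0.0029]
shaft [0.54629008 0.12854745] conv rel mark 0.10103719852260351 0.19358908411473763
pin [0.47310688 0.11487769] conv rel mark 0.02658909179299924 0.1939395930377947
mkL [ 0.43607128 -0.09607031] conv rel mark -0.049492963369115475 -0.006265846808496983
mkR [ 0.53582162 -0.07686294] conv rel mark 0.0520897390112977 -0.006178685664539409
```

Call:
step_arm --deltas '[[[0,0,0,0,0,0,-1],[0,0,0,0,0,0,-1],[0,0,0,0,0,0,-1],[0,0,0,0,0,0,-1],[0,0,0,0,0,0,-1],[0,0,0,0,0,0,-1]]]'

```text
time: 3.8
position: [0.4618, 0.0247, 0.1438]
tool_rot: [2.005, 2.418, 0.0]
ft_force: [0.1, -0.7, -1.1]
grip_width: 0.0115
grip_force: 30.0
```

Call:
step_arm --deltas '[[[-0.002,0,0,0,0,0,-1],[-0.005,0,0,0,0,0,-1],[-0.01,0,0,0,0,0,-1],[-0.015,0,0,0,0,0,-1],[-0.02,0,0,0,0,0,-1],[-0.026,0,0,0,0,0,-1],[-0.032,0,0,0,0,0,-1],[-0.038,0,0,0,0,0,-1],[-0.044,0,0,0,0,0,-1],[-0.05,0,0,0,0,0,-1],[-0.056,0,0,0,0,0,-1],[-0.062,0,0,0,0,0,-1],[-0.068,0,0,0,0,0,-1],[-0.074,0,0,0,0,0,-1],[-0.08,0,0,0,0,0,-1],[-0.086,0,0,0,0,0,-1],[-0.092,0,0,0,0,0,-1],[-0.097,0,0,0,0,0,-1],[-0.1,0,0,0,0,0,-1],[-0.1,0,0,0,0,0,-1]]]'

```text
time: 5.47
position: [0.4805, -0.0742, 0.1439]
tool_rot: [2.005, 2.418, -0.0]
ft_force: [-0.6, 0.0, -3.7]
grip_width: 0.0115
grip_force: 30.0
```

Run:
```python
from h import *
from station import robot
s=robot.read_state()
print(s["ft_force"],s["wrist_torque"],shift(s,*goal(np.array([.4618,.0247])-.21*ey+.0005*ex,.144)))
```

```text
[-0.63978558  0.01555223 -3.67255092] [ 0.00876956 -0.08287633  0.00929264] [-0.1093, 0.0012, -0.0001, 0.0, 0.0004, -0.0035]
```

Call:
step_arm --deltas '[[[-0.002,0,0,0,0,0,-1],[-0.006,0,0,0,0,0,-1],[-0.012,0,0,0,0,0,-1],[-0.018,0,0,0,0,0,-1],[-0.024,0,0,0,0,0,-1],[-0.03,0.0005,0,0,0,0,-1],[-0.037,0.0005,0,0,0,-0.001,-1],[-0.044,0.0005,0,0,0,-0.001,-1],[-0.051,0.0005,0,0,0,-0.001,-1],[-0.058,0.0005,0,0,0,-0.001,-1],[-0.065,0.001,0,0,0,-0.002,-1],[-0.072,0.001,0,0,0,-0.002,-1],[-0.079,0.001,0,0,0,-0.002,-1],[-0.085,0.001,0,0,0,-0.003,-1],[-0.091,0.001,0,0,0,-0.003,-1],[-0.097,0.001,0,0,0,-0.003,-1],[-0.102,0.001,0,0,0,-0.003,-1],[-0.107,0.001,0,0,0,-0.003,-1],[-0.109,0.001,0,0,0,-0.003,-1],[-0.109,0.001,0,0,0,-0.003,-1]]]'

```text
time: 7.13
position: [0.5016, -0.1809, 0.1439]
tool_rot: [2.002, 2.421, -0.0]
ft_force: [-0.4, 0.1, -3.9]
grip_width: 0.0118
grip_force: 30.0
```

Call:
step_arm --deltas '[[[0,0,0,0,0,0,-1],[0,0,0,0,0,0,-0.4],[0,0,0,0,0,0,0],[0,0,0,0,0,0,0],[0,0,0,0,0,0,0],[0,0,0,0,0,0,0],[0,0,0,0,0,0,0],[0,0,0,0,0,0,0],[0,0,-0.01,0,0,0,0],[0,0,-0.025,0,0,0,0],[0,0,-0.04,0,0,0,0],[0,0,-0.055,0,0,0,0],[0,0,-0.065,0,0,0,0],[0,0,-0.065,0,0,0,0]]]'

```text
time: 8.3
position: [0.5028, -0.181, 0.2118]
tool_rot: [1.998, 2.418, 0.003]
ft_force: [0.4, -0.9, 1.0]
grip_width: 0.0457
grip_force: 0.0
```

Run:
```python
from h import *
from station import robot,cams
s=robot.read_state(); print(s["time"],s["position"],s["grip_width"])
c=cams.camera("top");a=cv2.resize(c["color"][200:300,280:480],None,fx=3,fy=3,interpolation=cv2.INTER_CUBIC)
b=cams.camera("scene")["color"][140:240,190:390];b=cv2.resize(b,None,fx=3,fy=3)
cv2.imwrite("pics/after.png",np.vstack([a,b])[...,::-1])
```

```text
8.3 [ 0.5028457  -0.18101243  0.2117822 ] 0.045651527365580744
```

View pics/after.png

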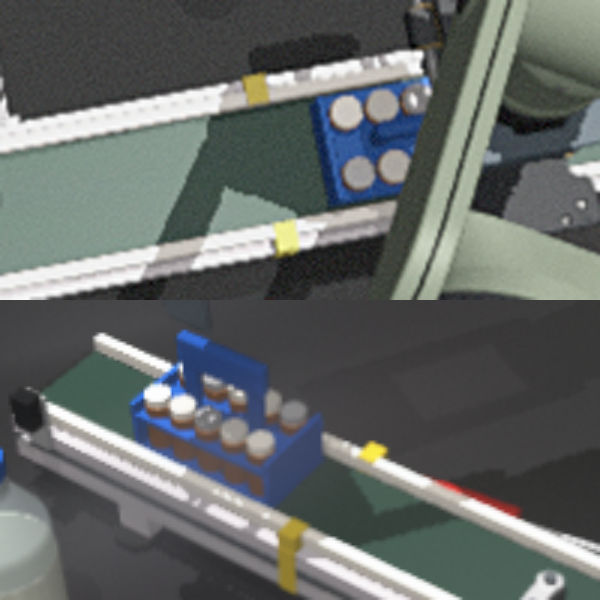

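The rack stands square: its front wall is at (322,150) in the upper half, behind the yellow marks at (256,88) and (287,238). Next is the switch.

```bash
cat >> h.py <<'E'
SHAFT=np.array([.5454,.1286])
def fing(th,gap,off=-.004,z=.092):  # fingertip pose behind roller for lever angle th
    p=np.array([-.075+off,-.028-gap]); c,s_=np.cos(-th),np.sin(-th)
    p=np.array([[c,-s_],[s_,c]])@p
    return goal(SHAFT+p[0]*ex+p[1]*ey,z,th)
E
python3 - <<'E'
from h import *
from station import robot
s=robot.read_state()
print(shift(s,*fing(0,.02,z=.212)),shift(s,*fing(0,.02)))
E
```

```text
[0.2473, 0.0224, -0.003, 0.0004, 0.0004, 0.0001] [0.2473, 0.0223, 0.117, 0.0004, 0.0004, 0.0001]
```

Call:
step_arm --deltas '[[[0.01,0,-0.003,0,0,0,-1],[0.03,0.003,-0.003,0,0,0,-1],[0.055,0.005,-0.003,0,0,0,-1],[0.08,0.008,-0.003,0,0,0,-1],[0.105,0.01,-0.003,0,0,0,-1],[0.13,0.012,-0.003,0,0,0,-1],[0.155,0.015,-0.003,0,0,0,-1],[0.18,0.017,-0.003,0,0,0,-1],[0.205,0.02,-0.003,0,0,0,-1],[0.225,0.022,-0.003,0,0,0,-1],[0.24,0.022,-0.003,0,0,0,-1],[0.247,0.022,-0.003,0,0,0,-1],[0.247,0.022,-0.003,0,0,0,-1],[0.247,0.022,-0.003,0,0,0,-1]]]'

```text
time: 9.57
position: [0.4762, 0.0662, 0.2115]
tool_rot: [-2.0, -2.422, 0.002]
ft_force: [-0.8, -0.4, 0.6]
grip_width: 0.0008
grip_force: 0.0
```

Run:
```python
from h import *
from station import robot,cams
s=robot.read_state()
print(s["ft_force"],s["grip_width"],shift(s,*fing(0,.02)))
c=cams.camera("wrist"); cv2.imwrite("pics/w2.png",c["color"][...,::-1])
```

```text
[-0.80882508 -0.37096151  0.57938242] 0.0008456259690208869 [0.0003, 0.0009, 0.1195, -0.001, 0.0005, 0.0009]
```

View pics/w2.png

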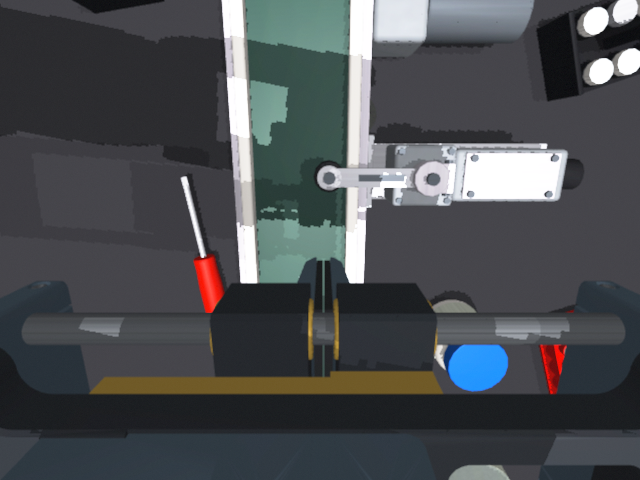

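The shut fingertips (323,300) are in line with the roller (328,178), with the lever at rest. I'll descend.

Call:
step_arm --deltas '[[[0,0.001,0.02,0,0,0.001,-1],[0,0.001,0.045,0,0,0.001,-1],[0,0.001,0.07,0,0,0.001,-1],[0,0.001,0.09,0,0,0.001,-1],[0,0.001,0.105,0,0,0.001,-1],[0,0.001,0.115,0,0,0.001,-1],[0,0.001,0.119,0,0,0.001,-1],[0,0.001,0.119,0,0,0.001,-1],[0,0.001,0.119,0,0,0.001,-1],[0,0.001,0.119,0,0,0.001,-1]]]'

```text
time: 10.45
position: [0.4783, 0.0662, 0.0937]
tool_rot: [2.003, 2.419, 0.002]
ft_force: [0.0, 0.1, 0.1]
grip_width: 0.0007
grip_force: 0.0
```

Run:
```python
from h import *
from station import robot
s=robot.read_state()
print(s["position"],s["ft_force"],s["ft_force"][:2]@ey)
for g in(.002,):print(shift(s,*fing(0,g)))
for t in(.05,.1,.15,.2,.25,.3,.35,.4,.45,.5,.55,.6,.65,.7,.75):print(t,shift(s,*fing(t,0)))
```

```text
[0.47829604 0.06617925 0.09370812] [0.03764112 0.10152808 0.10214446] 0.09262759082319341
[0.0187, -0.0014, 0.0017, 0.0017, 0.0003, -0.0016]
0.05 [0.0247, -0.0027, 0.0017, 0.0017, 0.0002, 0.0484]
0.1 [0.0287, -0.0038, 0.0017, 0.0017, 0.0002, 0.0984]
0.15 [0.0328, -0.0047, 0.0017, 0.0017, 0.0001, 0.1484]
0.2 [0.0369, -0.0054, 0.0017, 0.0017, 0.0001, 0.1984]
0.25 [0.0411, -0.0059, 0.0017, 0.0017, 0.0, 0.2484]
0.3 [0.0453, -0.0062, 0.0017, 0.0017, 0.0, 0.2984]
0.35 [0.0495, -0.0062, 0.0017, 0.0017, -0.0, 0.3484]
0.4 [0.0536, -0.0061, 0.0017, 0.0017, -0.0001, 0.3984]
0.45 [0.0578, -0.0058, 0.0017, 0.0017, -0.0001, 0.4484]
0.5 [0.062, -0.0052, 0.0017, 0.0017, -0.0002, 0.4984]
0.55 [0.0661, -0.0044, 0.0017, 0.0017, -0.0002, 0.5484]
0.6 [0.0702, -0.0035, 0.0017, 0.0017, -0.0003, 0.5984]
0.65 [0.0742, -0.0023, 0.0017, 0.0017, -0.0003, 0.6484]
0.7 [0.0782, -0.0009, 0.0017, 0.0017, -0.0003, 0.6984]
0.75 [0.082, 0.0006, 0.0017, 0.0017, -0.0004, 0.7484]
```

Call:
step_arm --deltas '[[[0.006,-0.001,0.002,0,0,0,-1],[0.012,-0.001,0.002,0,0,0,-1],[0.018,-0.001,0.002,0,0,0,-1],[0.021,-0.0017,0.002,0,0,0.01,-1],[0.023,-0.0022,0.002,0,0,0.03,-1],[0.025,-0.0027,0.002,0,0,0.05,-1],[0.027,-0.0033,0.002,0,0,0.075,-1],[0.0287,-0.0038,0.002,0,0,0.1,-1],[0.0287,-0.0038,0.002,0,0,0.1,-1]]]'

```text
time: 11.2
position: [0.4685, 0.094, 0.0911]
tool_rot: [2.122, 2.316, 0.0]
ft_force: [0.2, -2.0, 1.3]
grip_width: 0.0004
grip_force: 1.1
```

Call:
step_arm --deltas '[[[0.002,-0.0007,0,0,0,0.025,-1],[0.004,-0.0013,0,0,0,0.05,-1],[0.004,-0.0013,0,0,0,0.05,-1]]]'

```text
time: 11.45
position: [0.4668, 0.0977, 0.091]
tool_rot: [2.178, 2.263, -0.0]
ft_force: [1.5, -2.7, 1.6]
grip_width: 0.0007
grip_force: 1.1
```

Call:
step_arm --deltas '[[[0.0012,-0.0004,0,0,0,0.015,-1],[0.0024,-0.0008,0,0,0,0.03,-1],[0.0024,-0.0008,0,0,0,0.03,-1]]]'

```text
time: 11.7
position: [0.4659, 0.1002, 0.091]
tool_rot: [2.212, 2.23, -0.0]
ft_force: [-0.0, -2.9, 2.2]
grip_width: -0.0
grip_force: 1.1
```

Call:
step_arm --deltas '[[[0.0012,-0.0004,0,0,0,0.015,-1],[0.0024,-0.0008,0,0,0,0.03,-1],[0.0024,-0.0008,0,0,0,0.03,-1]]]'

```text
time: 11.95
position: [0.465, 0.1027, 0.0909]
tool_rot: [-2.246, -2.197, 0.0]
ft_force: [-0.7, -1.5, 1.3]
grip_width: 0.0006
grip_force: 1.2
```

Run:
```python
from h import *
from station import robot
s=robot.read_state()
p=s["position"][:2]-SHAFT;print(p@ex,p@ey,"th est",-(np.arctan2(p@ey,p@ex)%(2*np.pi)-(np.arctan2(-.028,-.079)%(2*np.pi))))
print(s["ft_force"],s["wrist_torque"])
c=R.from_rotvec(s["tool_rot"]).as_matrix();print(c[:,0],c.T@s["ft_force"])
```

```text
-0.08385085694702794 -0.010317380183173266 th est 0.2181871997442797
[-0.71068213 -1.48363139  1.26563594] [-0.50612428 -0.10283645 -0.02502702]
[ 2.22511627e-02  9.99752411e-01 -5.86878288e-05] [-1.49915184 -0.67760782 -1.26548683]
```

Call:
step_arm --deltas '[[[0.0012,-0.0004,0,0,0,0.015,-1],[0.0024,-0.0008,0,0,0,0.03,-1],[0.0024,-0.0008,0,0,0,0.03,-1]]]'

```text
time: 12.2
position: [0.4642, 0.1051, 0.0909]
tool_rot: [-2.279, -2.163, 0.0]
ft_force: [0.5, -2.7, 1.2]
grip_width: 0.0002
grip_force: 1.2
```

Call:
step_arm --deltas '[[[0.0012,-0.0004,0,0,0,0.015,-1],[0.0024,-0.0008,0,0,0,0.03,-1],[0.0024,-0.0008,0,0,0,0.03,-1]]]'

```text
time: 12.45
position: [0.4636, 0.1076, 0.0909]
tool_rot: [-2.311, -2.128, 0.0]
ft_force: [-0.1, -2.3, 1.6]
grip_width: 0.0005
grip_force: 1.2
```

```bash
cat > r.py <<'E'
from h import *
from station import robot
s=robot.read_state()
p=s["position"][:2]-SHAFT;print("th est",-(np.arctan2(p@ey,p@ex)%(2*np.pi)-(np.arctan2(-.028,-.079)%(2*np.pi))))
c=R.from_rotvec(s["tool_rot"]).as_matrix();print(c.T@s["ft_force"],c.T@s["wrist_torque"])
E
python3 r.py
```

```text
th est 0.2783231115691538
[-2.3211055   0.04459036 -1.61068003] [-0.12305945 -0.48657003  0.03011728]
```

Call:
step_arm --deltas '[[[0.0012,-0.0004,0,0,0,0.015,-1],[0.0024,-0.0008,0,0,0,0.03,-1],[0.0024,-0.0008,0,0,0,0.03,-1]]]'

```text
time: 12.7
position: [0.463, 0.11, 0.0909]
tool_rot: [-2.343, -2.093, 0.0]
ft_force: [-0.2, -2.4, 1.2]
grip_width: 0.0004
grip_force: 1.2
```

Call:
step_arm --deltas '[[[0.0012,-0.0004,0,0,0,0.015,-1],[0.0024,-0.0008,0,0,0,0.03,-1],[0.0024,-0.0008,0,0,0,0.03,-1]]]'

```text
time: 12.95
position: [0.4625, 0.1125, 0.0909]
tool_rot: [-2.374, -2.058, 0.0]
ft_force: [-0.9, -2.4, 1.6]
grip_width: 0.0001
grip_force: 1.3
```

```bash
python3 r.py
```

```text
th est 0.33854870481846877
[-2.54537889 -0.56239057 -1.57614556] [-0.09308554 -0.43602826  0.02635327]
```

Call:
step_arm --deltas '[[[0.0012,-0.0004,0,0,0,0.015,-1],[0.0024,-0.0008,0,0,0,0.03,-1],[0.0024,-0.0008,0,0,0,0.03,-1]]]'

```text
time: 13.2
position: [0.462, 0.115, 0.0909]
tool_rot: [-2.404, -2.022, 0.0]
ft_force: [0.2, -2.5, 1.4]
grip_width: 0.0005
grip_force: 1.3
```

Call:
step_arm --deltas '[[[0.0012,-0.0004,0,0,0,0.015,-1],[0.0024,-0.0008,0,0,0,0.03,-1],[0.0024,-0.0008,0,0,0,0.03,-1]]]'

```text
time: 13.45
position: [0.4616, 0.1175, 0.0909]
tool_rot: [-2.434, -1.986, 0.0]
ft_force: [-0.7, -1.8, 1.6]
grip_width: 0.0004
grip_force: 1.3
```

```bash
python3 r.py
```

```text
th est 0.3981152066471476
[-1.92835442 -0.27259065 -1.64448867] [-0.1244605  -0.406088    0.00312753]
```

Run:
```python
import cv2
from station import cams
cv2.imwrite("pics/w3.png",cams.camera("wrist")["color"][...,::-1])
```

```text
(no output)
```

View pics/w3.png

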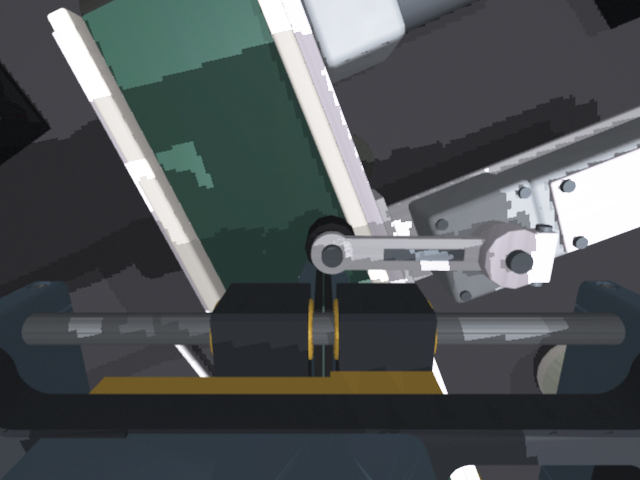

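The fingertips bear on the roller (331,252), and the lever is swinging with them about the hub (513,258). Continuing.

Call:
step_arm --deltas '[[[0.0012,-0.0004,0,0,0,0.015,-1],[0.0024,-0.0008,0,0,0,0.03,-1],[0.0024,-0.0008,0,0,0,0.03,-1]]]'

```text
time: 13.75
position: [0.4614, 0.12, 0.0909]
tool_rot: [2.464, 1.949, -0.0]
ft_force: [-0.4, -2.8, 1.4]
grip_width: 0.0003
grip_force: 1.3
```

Call:
step_arm --deltas '[[[0.0012,-0.0004,0,0,0,0.015,-1],[0.0024,-0.0008,0,0,0,0.03,-1],[0.0024,-0.0008,0,0,0,0.03,-1]]]'

```text
time: 14.0
position: [0.4611, 0.1225, 0.0909]
tool_rot: [2.493, 1.912, -0.0]
ft_force: [-0.5, -2.6, 0.8]
grip_width: 0.0005
grip_force: 1.4
```

```bash
python3 r.py
```

```text
th est 0.45808704506166764
[-2.67536227  0.23277907 -0.78347905] [-0.13097386 -0.4440146   0.00419055]
```

Call:
step_arm --deltas '[[[0.0012,-0.0004,0,0,0,0.015,-1],[0.0024,-0.0008,0,0,0,0.03,-1],[0.0024,-0.0008,0,0,0,0.03,-1]]]'

```text
time: 14.25
position: [0.4609, 0.125, 0.0909]
tool_rot: [2.521, 1.874, -0.0]
ft_force: [-1.1, -2.7, 1.4]
grip_width: 0.0006
grip_force: 1.6
```

Call:
step_arm --deltas '[[[0.0012,-0.0004,0,0,0,0.015,-1],[0.0024,-0.0008,0,0,0,0.03,-1],[0.0024,-0.0008,0,0,0,0.03,-1]]]'

```text
time: 14.5
position: [0.4608, 0.1274, 0.0909]
tool_rot: [2.549, 1.836, -0.001]
ft_force: [-0.6, -4.5, 1.7]
grip_width: 0.0006
grip_force: 2.0
```

```bash
python3 r.py
```

```text
th est 0.5155628074409204
[-4.4790391   0.83072031 -1.67321088] [-0.11458159 -0.68180049  0.05224709]
```

Call:
step_arm --deltas '[[[0.0012,-0.0004,0,0,0,0.015,-1],[0.002,-0.0007,0,0,0,0.025,-1],[0.002,-0.0007,0,0,0,0.025,-1]]]'

```text
time: 14.75
position: [0.4607, 0.1294, 0.0909]
tool_rot: [2.571, 1.805, -0.001]
ft_force: [-1.5, -4.9, 2.2]
grip_width: 0.0006
grip_force: 2.5
```

Call:
step_arm --deltas '[[[0.0012,-0.0004,0,0,0,0.015,-1],[0.002,-0.0007,0,0,0,0.025,-1],[0.002,-0.0007,0,0,0,0.025,-1]]]'

```text
time: 15.0
position: [0.4606, 0.1313, 0.0909]
tool_rot: [2.593, 1.773, -0.002]
ft_force: [-1.0, -6.8, 2.3]
grip_width: 0.0005
grip_force: 2.9
```

```bash
python3 r.py
```

```text
th est 0.5617544256178704
[-6.70503026  1.51447155 -2.26697176] [-0.14952556 -0.95655022  0.01149405]
```

Call:
step_arm --deltas '[[[0.0012,-0.0004,0,0,0,0.015,-1],[0.002,-0.0007,0,0,0,0.025,-1],[0.002,-0.0007,0,0,0,0.025,-1]]]'

```text
time: 15.25
position: [0.4604, 0.1331, 0.0909]
tool_rot: [2.615, 1.74, -0.003]
ft_force: [-1.6, -7.1, 3.6]
grip_width: 0.0008
grip_force: 3.4
```

Call:
step_arm --deltas '[[[0.0012,-0.0004,0,0,0,0.015,-1],[0.002,-0.0007,0,0,0,0.025,-1],[0.002,-0.0007,0,0,0,0.025,-1]]]'

```text
time: 15.5
position: [0.4603, 0.1349, 0.0908]
tool_rot: [2.636, 1.707, -0.004]
ft_force: [-2.8, -6.7, 3.8]
grip_width: 0.0003
grip_force: 4.0
```

```bash
python3 r.py
```

```text
th est 0.6036568380834417
[-7.2500348   0.17896806 -3.77323942] [-0.2370067  -1.36566511  0.06288048]
```

Call:
step_arm --deltas '[[[0.0012,-0.0004,0,0,0,0.015,-1],[0.002,-0.0007,0,0,0,0.025,-1],[0.002,-0.0007,0,0,0,0.025,-1]]]'

```text
time: 15.75
position: [0.4601, 0.1367, 0.0908]
tool_rot: [2.657, 1.674, -0.006]
ft_force: [-3.2, -8.7, 4.6]
grip_width: 0.0002
grip_force: 4.7
```

```bash
python3 r.py
```

```text
th est 0.6245047893017874
[-9.26916268  0.83668744 -4.52367195] [-0.23455947 -1.53495573  0.05318546]
```

Call:
step_arm --deltas '[[[0.0012,-0.0004,0,0,0,0.015,-1],[0.002,-0.0007,0,0,0,0.025,-1],[0.002,-0.0007,0,0,0,0.025,-1]]]'

```text
time: 16.0
position: [0.4603, 0.1389, 0.0908]
tool_rot: [2.678, 1.641, -0.006]
ft_force: [-2.9, -8.3, 4.2]
grip_width: 0.0006
grip_force: 4.3
```

```bash
python3 r.py
```

```text
th est 0.6507525789640987
[-8.73422551  1.23181686 -4.14142796] [-0.2092684  -1.40435154 -0.0160302 ]
```

Call:
step_arm --deltas '[[[0.0008,-0.0003,0,0,0,0.01,-1],[0.0012,-0.0004,0,0,0,0.015,-1],[0.0012,-0.0004,0,0,0,0.015,-1]]]'

```text
time: 16.25
position: [0.4606, 0.1405, 0.0908]
tool_rot: [2.691, 1.621, -0.005]
ft_force: [-3.0, -6.7, 4.6]
grip_width: 0.0004
grip_force: 3.7
```

```bash
python3 r.py
```

```text
th est 0.669863741203176
[-7.31757416  0.5014005  -4.59684835] [-0.12875614 -1.21229152  0.06213189]
```

Call:
step_arm --deltas '[[[0.0008,-0.0003,0,0,0,0.01,-1],[0.0012,-0.0004,0,0,0,0.015,-1],[0.0012,-0.0004,0,0,0,0.015,-1]]]'

```text
time: 16.5
position: [0.4612, 0.1424, 0.0908]
tool_rot: [-2.703, -1.6, 0.002]
ft_force: [-3.9, -4.1, 2.7]
grip_width: 0.0004
grip_force: 2.4
```

```bash
python3 r.py
```

```text
th est 0.6924850491467591
[-5.48177232 -1.40725087 -2.73923129] [-0.10963517 -0.85460409  0.03234054]
```

Call:
step_arm --deltas '[[[0.0008,-0.0003,0,0,0,0.01,-1],[0.0012,-0.0004,0,0,0,0.015,-1],[0.0012,-0.0004,0,0,0,0.015,-1]]]'

```text
time: 16.75
position: [0.462, 0.144, 0.0908]
tool_rot: [-2.715, -1.58, 0.0]
ft_force: [-1.9, -4.3, 2.2]
grip_width: 0.0006
grip_force: 1.9
```

```bash
python3 r.py
```

```text
th est 0.7128752240683478
[-4.69851146  0.43550143 -2.15967446] [-0.04930403 -0.64340213  0.02425626]
```

Call:
step_arm --deltas '[[[0.0008,-0.0003,0,0,0,0.01,-1],[0.0012,-0.0004,0,0,0,0.015,-1],[0.0012,-0.0004,0,0,0,0.015,-1]]]'

```text
time: 17.0
position: [0.4625, 0.1453, 0.0909]
tool_rot: [-2.727, -1.559, -0.0]
ft_force: [-2.1, -2.9, 0.9]
grip_width: 0.0001
grip_force: 1.6
```

```bash
python3 r.py
```

```text
th est 0.7291372814978536
[-3.60009297 -0.36276021 -0.86878882] [-0.10436765 -0.52894536  0.0392455 ]
```

The force peaked at about 9 N and then fell to about 3 N, so the switch has clicked. I'll back off along the arc.

Run:
```python
from h import *
from station import robot
s=robot.read_state()
for t in(.6,.45,.3,.15,0):print(t,shift(s,*fing(t,0)))
for g in(.02,.04):print(shift(s,*fing(0,g)))
```

```text
0.6 [-0.0097, 0.0049, -0.0011, -0.0001, -0.0002, -0.1212]
0.45 [-0.0205, 0.0114, -0.0012, -0.0, -0.0003, -0.2712]
0.3 [-0.0302, 0.0193, -0.0012, -0.0, -0.0003, -0.4212]
0.15 [-0.0386, 0.0286, -0.0012, 0.0, -0.0003, -0.5712]
0 [-0.0456, 0.0391, -0.0012, 0.0, -0.0003, -0.7212]
[-0.0606, 0.0523, -0.0012, 0.0, -0.0003, -0.7212]
[-0.0756, 0.0655, -0.0012, 0.0, -0.0003, -0.7212]
```

Call:
step_arm --deltas '[[[-0.005,0.0025,0,0,0,-0.06,-1],[-0.0097,0.005,0,0,0,-0.12,-1],[-0.015,0.008,0,0,0,-0.195,-1],[-0.0205,0.0114,0,0,0,-0.27,-1],[-0.0255,0.0152,0,0,0,-0.345,-1],[-0.0302,0.0193,0,0,0,-0.42,-1],[-0.0345,0.0239,0,0,0,-0.495,-1],[-0.0386,0.0286,0,0,0,-0.57,-1],[-0.0421,0.0338,0,0,0,-0.645,-1],[-0.0456,0.0391,0,0,0,-0.72,-1],[-0.049,0.0425,0,0,0,-0.72,-1],[-0.0535,0.0465,0,0,0,-0.72,-1],[-0.0606,0.0523,0,0,0,-0.72,-1],[-0.0685,0.059,0,0,0,-0.72,-1],[-0.0755,0.0655,0,0,0,-0.72,-1],[-0.0755,0.0655,0,0,0,-0.72,-1]]]'

```text
time: 18.33
position: [0.4811, 0.0452, 0.091]
tool_rot: [2.005, 2.418, 0.0]
ft_force: [0.4, 0.6, -1.0]
grip_width: 0.0003
grip_force: 0.0
```

Call:
step_arm --deltas '[[[0,0,-0.01,0,0,0,-1],[0,0,-0.03,0,0,0,-1],[0,0,-0.055,0,0,0,-1],[0,0,-0.08,0,0,0,-1],[0,0,-0.105,0,0,0,-1],[0,0,-0.125,0,0,0,-1],[0,0,-0.135,0,0,0,-1],[0,0,-0.135,0,0,0,-1],[0,0,-0.135,0,0,0,-1],[0,0,-0.135,0,0,0,-1]]]'

```text
time: 19.17
position: [0.4797, 0.0467, 0.2244]
tool_rot: [-2.002, -2.419, 0.003]
ft_force: [-0.1, 0.4, -0.8]
grip_width: 0.0006
grip_force: 0.0
```

Run:
```python
import cv2,numpy as np
from station import cams,robot
s=robot.read_state();print(s["time"],s["position"],s["ft_force"])
w=cams.camera("wrist")["color"][100:400,150:550]
b=cams.camera("scene")["color"][120:320,150:550]
cv2.imwrite("pics/end.png",np.vstack([w,b])[...,::-1])
```

```text
19.1667 [0.4796662  0.0467272  0.22443118] [-0.07248305  0.40334832 -0.8178727 ]
```

View pics/end.png

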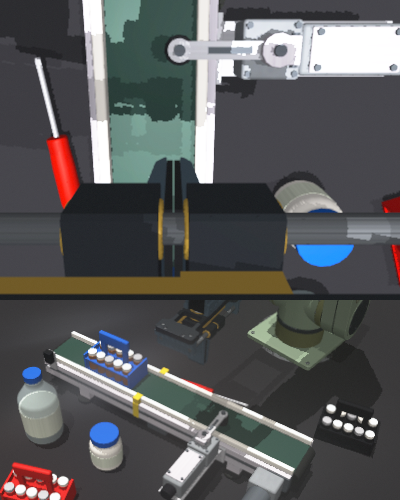

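The lever is back at rest: its roller is at (179,49) and its hub at (280,49). The rack stands square behind the marks at (115,360), and nothing else has moved. Handing in.

```bash
python3 -c "
from station import robot
print(robot.hand_in())"
```

```text
the job is handed in; nothing more can be done
None
```

I handed the job in: the blue rack stands square behind the yellow marks, the switch lever was pushed until it clicked (about 9 N falling to 3 N) without reaching its end stop, and it sprang back home, with nothing else on the bench seen to have moved.

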